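# Find the loaded torch by weight and hold it shining into the caddy

### The job

The power is off and I want to look for a fuse in the open steel caddy: of the two identical yellow torches standing lens-down in the twin-cup holder only one has its batteries in, so feel by lifting which is the heavier, and leave the light one standing upright in its own cup. Draw the heavy torch right out, turn it to a slant about halfway between upright and level, and hold it raised above the caddy's rim, not touching it, with the lens pointing at the middle of the caddy's floor from about a hand's length (20 cm) away. Finish while still holding it there, ready for me to switch on, without disturbing the caddy's open lid or the bucket, jar, funnel and clothes peg.

Things in the scene. Friction and masses are not known exactly. Their poses are not given: they have to be found in the camera images.
- torch_1: one of two outwardly identical torches, 180 mm long: yellow round tube 40 mm thick, black 56 mm head, red side switch. Origin at the lens face centre, z axis from lens to tail (beam leaves along -z): head z 0 to 24 mm, taper to 43, tube 43 to 171. Starts lens down in the holder's +y cup. Weighs 1.3 to 1.6 N empty, 3.6 to 4.9 N with batteries, which have 1 to 4 mm of play mid-tube
- torch_2: the other torch: same size, look, axes and possible weights (just one of the two has batteries; it cannot be seen which). Starts lens down in the holder's -y cup
- holder: grey twin-cup stand screwed to the bench: foot 90 x 220 x 6 mm, two round cups centred 55 mm either side of its middle along its y axis, 68 mm outside, 62 mm inside diameter, cup floors 10 mm and rims 51 mm above the bench. Origin at the middle of its underside. A torch in a cup reaches from 10 to 190 mm above the bench
- caddy: open steel caddy fixed to the bench, 200 mm (its x) by 270 mm (its y) by 75 mm high, walls 3 mm. Origin at the centre of its underside. The open lid stands on its +x long rim, which faces roughly to the robot's right (world -y). A few fuses and small stores lie on its floor
- caddy_in (a point): middle of the caddy's inner floor, 3 mm above the bench: the spot to be lit
- caddy_lid (a joint): opening angle of the caddy's lid (rad): 0 shut, starts at about 1.65 to 1.85 (standing open, rising 200 mm above the rim) on a stiff hinge; leave it open
- bucket: bystander: navy plastic bucket with a swinging wire bail, 220 mm across the rim, 186 mm high, the bail folded down to its side, 130 mm out from the axis. Origin at the centre of its underside
- jar: bystander: glass jar with a metal twist cap, 80 mm in diameter, 130 mm high. Origin at the centre of its underside
- funnel: bystander: orange plastic funnel standing on its wide mouth, 116 mm in diameter, 118 mm high, spout up. Origin at the middle of its mouth on the bench
- peg: bystander: wooden clothes peg lying on the bench, 72 x 14 x 10 mm, long along its x. Origin at the middle of its underside

How it is judged:
By the outcome, as a careful person would: the job done as asked, in the order asked, and still so for the second after the job is handed in, while the arm keeps its last pose, push and grip.
It also fails if it takes over 46 s, if anything falls off the work surface, if the arm or the gripper's body presses on something with over 40 N, if the wrist force passes 120 N, or if a joint passes its speed limit or range.

### The arm

A 6-joint arm with a two-finger parallel gripper is mounted at the origin on the work surface. World frame = base frame: x ahead of the robot, y to its left, z up, the work surface at z = 0. Lengths are in mm, angles in rad, forces in N, time in s.
With the tool pointing down it reaches from about 275 to 1000 mm from the base axis. Payload 8.4 kg.
Tool frame: the origin (TCP) lies at the very end of the fingers, on their centre line; the grasp point (between the pads) lies 19 mm behind it; z points along the fingers, y is the direction in which the jaws open and shut (so a half turn about z gives the same grasp; the last joint's range is limited). The gripper opens to 85 mm and grips with 20 to 120 N. Pads are 22 mm wide; open, the fingers measure 114 mm over their backs; the gripper's body (76 mm by 85 mm) begins 54 mm behind the grasp point. The pads swing forward as they close: fully open they stand 13 mm farther back than shut.
Start: joints at [1.291, 0.353, 1.633, -0, 1.155, -0.002], TCP at [171.399, 601.041, 198.681] pointing down, gripper open.
Joint ranges: [-2.63, 2.63], [-0.92, 2.1], [0.06, 2.66], [-1.3, 4.44], [0, 2.69], [-3.02, 3.02]. Speed limits (rad/s): [2.22, 2.22, 2.79, 3.14, 3.14, 3.14].

### API

Orientations are given as [roll, pitch, yaw] about the fixed x, y, z axes, in that order (R = Rz(yaw) Ry(pitch) Rx(roll)).
In Python, from rig import r gives the robot as it stands.
- The arm moves only by the tool move_arm, never from a script. Its argument "increments" is a list of rows, each an object of numbers: "tx", "ty", "tz": the shift along the tool's x, y, z in cm; "rx", "ry", "rz": the turn, a rotation vector about the tool's x, y, z in degrees; "gripper": the gripper's target within -1 to 1 (fully open at 1, half-way at 0, shut at -1). A call has 1 to 12 rows; each row shifts and turns the commanded pose from where the row before left it, along the tool's axes as they then stand; what a row does not reach is not made up. A row lasts 1/10 s, in which the tool goes at most 50 mm and 8.59 degrees, less where a joint would pass 70% of its speed; a pose out of reach is approached as far as the arm can. A call is refused whole if a number of a shift passes 5 or a number of a turn 8.59, either way. A call with a gripper value outside its range is refused whole. The fingers move at their own pace and stop on an object; "squeeze" is the grip in N (left out, the last holds). Time passes only in rows, so rows that do not move let the fingers close. It gives the time, the measured TCP pose, the force and the opening at its end, in the units of the state.
- r.sense(): the state, without advancing time (a new reading comes with each control period).
- r.grab_frame(name): name is "scene" or "top"; returns (picture, depth): 400x640x3 uint8, red, green, blue; 400x640 float32, mm along the optical axis (not along the pixel's ray), 0 where there is no reading.
- r.camera_model(name): a dict with "fx", "fy", "cx", "cy" (pixels), "k1" (the pictures are not rectified: a ray, as slopes to the right and down, at radius r is drawn at 1 + k1 r^2 times it, then the intrinsics apply), "R" (3x3) and "t" (3): a world point X has camera coordinates R X + t. Camera axes: x right, y down, z forward; pixel columns grow to the right and rows downward; lengths in mm; the calibration is good to about 2 mm. A picture is of the moment at which its call begins. camera_model takes no time and is no camera call.
- r.sign_off(): hands the job in, once; it reports no verdict.
Trained networks look in the newest picture that a camera, given by its name, has taken for a name from the list of things; names that differ only in an ending like _2 or _b are one class to them, and where a whole thing is asked for, a point or a joint stands for the part that bears it (a point fixed in the world has none). Each returns a list of dicts, best first, with "confidence" (0 to 1); they miss things now and then, are a little off and sometimes report something else, mostly with a low value. They report only what shows in the picture. A call takes as long as a camera call.
- r.cut_out(query, camera): "mask" (400x640 bool, what is visible of it) and "bbox" ([left, top, right, bottom] in pixels, round what is visible of it).
- r.place_of(query, camera): "location" ([row, column] in pixels: a listed point, or the origin of a listed thing).
The state is a dict: "clock": time; "qpos": joint angles; "qvel": joint speeds; "joint_efforts": joint torques, N m; "eef_pos": TCP position; "tcp_rot": TCP orientation; "contact_force": force on the tool from outside, world axes, zero at the start; "wrist_torque": the same for the moment, N m; "opening": opening from 0.0 (shut) to 1.0 (fully open).
Only numpy, scipy, OpenCV 4.12 (cv2) and the standard library are available. Lean on these libraries where they do the work, as an engineer would, in place of code of your own. Each camera call takes 0.05 s, during which the arm holds its last target. There are 200 camera calls.

## Working session

There is one attempt and no reset: what is moved stays moved. The work goes in short steps, Python scripts to look and compute and a tool call to move; the robot and the scene stay as the last step left them, time stands still between calls to the robot, and variables do not carry over. Pictures are saved under pics/ and viewed, about 8 in all and at most 12, crops included, and the job is handed in when it is done.

Besides the shell and the picture viewer there is one more tool, called after ">>>" as name([rows], argument=value, ...), one row to a line, values as JSON. move_arm: Moves the arm, as the interface text tells. Its arguments: {"type":"object","properties":{"increments":{"type":"array","items":{"type":"object","properties":{"tx":{"type":"number"},"ty":{"type":"number"},"tz":{"type":"number"},"rx":{"type":"number"},"ry":{"type":"number"},"rz":{"type":"number"},"gripper":{"type":"number"}}}},"squeeze":{"type":"number"}},"required":["increments"]}

```bash
ls; mkdir -p pics; cat > h.py <<'E'
import numpy as np, cv2
from rig import r
def ray2world(cam,u,v,d):
    m=r.camera_model(cam); K=np.array([[m['fx'],0,m['cx']],[0,m['fy'],m['cy']],[0,0,1.]])
    p=cv2.undistortPoints(np.array([[[u,v]]],float),K,np.array([m['k1'],0,0,0,0.]))[0,0] if False else None
    x=(u-m['cx'])/m['fx']; y=(v-m['cy'])/m['fy']; a,b=np.array(x,float),np.array(y,float)
    for _ in range(20):
        s=1+m['k1']*(a*a+b*b); a,b=x/s,y/s
    c=np.stack([a*d,b*d,np.ones_like(a)*d],-1)
    return (c-np.array(m['t']))@np.array(m['R'])
def cloud(cam,depth):
    v,u=np.mgrid[0:400,0:640]
    return ray2world(cam,u,v,depth)
def ray_at_z(cam,u,v,z):
    m=r.camera_model(cam); o=-np.array(m['R']).T@np.array(m['t'])
    p=ray2world(cam,u,v,1000.); d=p-o
    return o+d*(z-o[2])/d[2]
E
python3 - <<'E'
from h import *
print(r.sense())
for c in ('scene','top'):
    p,d=r.grab_frame(c); cv2.imwrite(f'pics/{c}0.png',p[:,:,::-1]); np.save(f'{c}0.npy',d); np.save(f'{c}0p.npy',p)
    m=r.camera_model(c); print(c,(-np.array(m['R']).T@np.array(m['t'])).round(), np.array(m['R'])[2].round(2))
    C=cloud(c,d)
    for q in ('torch_1','holder','caddy','bucket','jar','funnel','peg'):
        for o in r.cut_out(q,c)[:3]:
            k=o['mask']&(d>0); P=C[k]
            if len(P): print(q,round(o['confidence'],2),[int(x) for x in o['bbox']],len(P),'med',np.median(P,0).round(),'lo',np.percentile(P,2,axis=0).round(),'hi',np.percentile(P,98,axis=0).round())
    for q in ('torch_1','holder','caddy','caddy_in'):
        for o in r.place_of(q,c)[:2]:
            v,u=o['location']; z={'torch_1':10,'holder':0,'caddy':0,'caddy_in':3}[q]
            print('place',q,round(o['confidence'],2),int(v),int(u),ray_at_z(c,u,v,z).round())
E
```

```text
pics
{'clock': 0.0, 'qpos': array([ 1.29062212e+00,  3.53640902e-01,  1.63415731e+00, -1.83584597e-05,
        1.15519433e+00, -2.41342816e-03]), 'qvel': array([-2.58722479e-04, -1.14294654e-03,  1.06228825e-03,  4.21993409e-04,
        4.64671669e-05,  6.83152863e-04]), 'joint_efforts': array([ 1.81933028e-03, -6.05247116e+01, -3.42081928e+01,  2.56241601e-04,
        8.98879138e-03,  2.27052851e-06]), 'eef_pos': array([171.24351057, 600.52841094, 197.95632407]), 'tcp_rot': array([-3.14019273e+00,  1.34067008e-05,  2.86383931e+00]), 'contact_force': array([ 0.01957358, -0.09322989,  0.80241834]), 'wrist_torque': array([0.01384344, 0.01793379, 0.02750452]), 'opening': 0.9998522880575854}
scene [1114. -588. 1145.] [-0.4   0.39 -0.83]
torch_1 0.79 [347, 97, 367, 139] 574 med [500. 163. 129.] lo [475. 153.  44.] hi [512. 189. 193.]
holder 0.66 [335, 115, 408, 157] 1213 med [523. 215.   8.] lo [444. 122.   1.] hi [587. 313.  52.]
holder 0.64 [262, 179, 405, 297] 8442 med [ 727. -120.   32.] lo [ 578. -254.   -1.] hi [852. -20. 272.]
caddy 0.76 [263, 181, 403, 299] 8471 med [ 727. -121.  
[... 1135 characters left out ...]
8. -252.   -3.] hi [849. -28. 268.]
bucket 0.58 [455, 200, 552, 287] 6522 med [ 429. -581.   99.] lo [ 323. -651.   -1.] hi [ 524. -435.  186.]
jar 0.59 [219, 123, 253, 163] 900 med [722. 177. 124.] lo [697. 146.   2.] hi [771. 216. 132.]
funnel 0.64 [165, 145, 202, 178] 1050 med [692. 342.  33.] lo [650. 300.   6.] hi [749. 399. 106.]
peg 0.58 [306, 237, 315, 259] 106 med [439. -28.   7.] lo [407. -43.  -5.] hi [465. -18.  13.]
place torch_1 0.78 214 206 [537. 280.  10.]
place torch_1 0.74 230 240 [488. 176.  10.]
place holder 0.8 221 229 [516. 213.   0.]
place caddy 0.81 153 337 [ 720. -117.    0.]
place caddy_in 0.98 153 337 [ 719. -116.    3.]
place caddy_in 0.29 212 210 [544. 270.   3.]
```

```bash
python3 - <<'E'
from h import *
a=cv2.imread('pics/scene0.png')[70:320,60:480]; cv2.imwrite('pics/s1.png',cv2.resize(a,None,fx=1.9,fy=1.9))
a=cv2.imread('pics/top0.png')[50:300,140:570]; cv2.imwrite('pics/t1.png',cv2.resize(a,None,fx=1.85,fy=1.85))
# torch tops and caddy rim / lid from depth
for c in('top','scene'):
    d=np.load(c+'0.npy'); C=cloud(c,d); C[d==0]=np.nan
    X=C[...,0];Y=C[...,1];Z=C[...,2]
    for nm,cx,cy in(('+y',533,272),('-y',487,172)):
        k=(np.hypot(X-cx,Y-cy)<45)&(Z>182)&(Z<200); P=C[k]
        if len(P):
            (x,y),R=cv2.minEnclosingCircle(P[:,:2].astype(np.float32)); print(c,nm,len(P),np.mean(P,0).round(1),'circ',round(x,1),round(y,1),round(R,1))
    reg=(X>540)&(X<900)&(Y>-300)&(Y<30)
    k=reg&(Z>68)&(Z<82); P=C[k][:,:2].astype(np.float32); print(c,'rim',len(P),cv2.minAreaRect(P))
    k=reg&(Z>110); P=C[k]; print('lid',len(P),P.min(0).round(),P.max(0).round(),P[P[:,2]>250].mean(0).round(), P[P[:,2]<130].mean(0).round())
    k=reg&(Z>-8)&(Z<82)&(Z>1)
E
```

```text
top +y 189 [534.5 272.1 187.8] circ 534.9 273.3 20.6
top -y 200 [488.2 174.9 188. ] circ 488.6 176.0 20.8
top rim 456 ((713.412841796875, -124.94367218017578), (271.89990234375, 202.73153686523438), 3.719984531402588)
lid 1969 [ 585. -290.  110.] [ 856. -219.  278.] [ 718. -248.  264.] [ 715. -229.  121.]
scene +y 124 [538.6 272.2 188.9] circ 535.6 272.9 23.1
scene -y 125 [492.6 172.6 189.3] circ 491.5 174.5 21.7
scene rim 435 ((713.502685546875, -125.23355865478516), (272.5982666015625, 206.12103271484375), 3.529437303543091)
lid 2216 [ 587. -289.  110.] [ 856. -221.  278.] [ 730. -250.  264.] [ 737. -231.  120.]
```

View pics/s1.png

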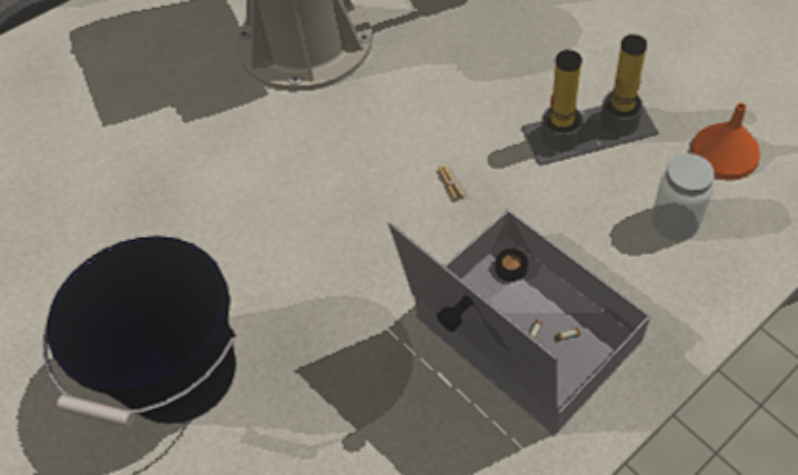

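View pics/t1.png

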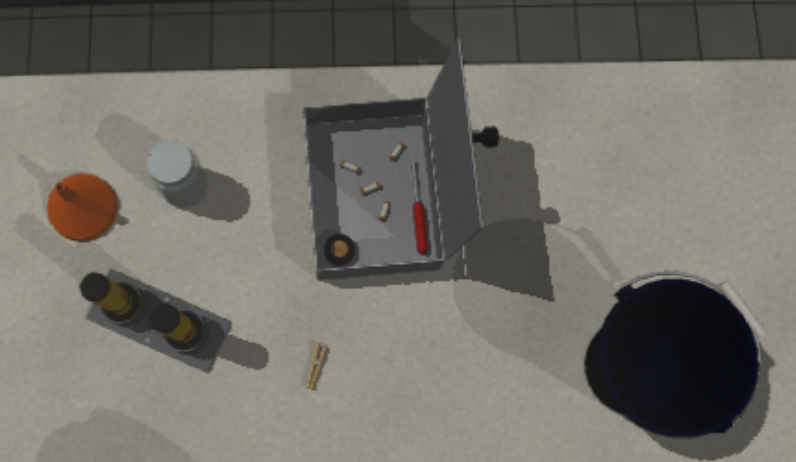

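The top view shows the torch tails at about (95,287) and (165,318), and the caddy with its lid at (450,150) on the world -y side. The jar, funnel, peg and bucket are all clear of the path. I'll raise and turn the tool first.

>>> move_arm([
  {"tz": -1, "rz": 7.7},
  {"tz": -1, "rz": 7.7},
  {"tz": -1, "rz": 7.7},
  {"tz": -1, "rz": 7.7},
  {"tz": -1, "rz": 7.7},
  {"tz": -1, "rz": 7.7},
  {"tz": -1, "rz": 7.7, "gripper": 1},
], squeeze=80)

```text
invalid input
```

```bash
cat >> h.py <<'E'
from scipy.spatial.transform import Rotation as Ro
def delta(goal):
    s=r.sense(); T=Ro.from_euler('xyz',s['tcp_rot']); d=T.inv().apply(np.array(goal)-s['eef_pos'])/10
    print('pos',s['eef_pos'].round(1),'rot',np.degrees(s['tcp_rot']).round(1),'F',s['contact_force'].round(2),'tau',s['wrist_torque'].round(3),'op',round(s['opening'],3),'t',s['clock'],'q',s['qpos'].round(2)); print('delta tool cm',d.round(2)); return d
E
python3 -c "
from h import *
delta([489.5,175.5,268])"
```

```text
pos [171.4 601.1 198.7] rot [180.    0.  164.1] F [ 0.01 -0.65 -0.22] tau [ 0.024  0.006 -0.042] op 1.003 t 1.2 q [ 1.29  0.35  1.63 -0.    1.16 -0.  ]
delta tool cm [-42.26 -32.2   -6.93]
```

>>> move_arm([
  {"tx": 0, "ty": 0, "tz": -1, "rx": 0, "ry": 0, "rz": 7.7, "gripper": 1},
  {"tx": 0, "ty": 0, "tz": -1, "rx": 0, "ry": 0, "rz": 7.7, "gripper": 1},
  {"tx": 0, "ty": 0, "tz": -1, "rx": 0, "ry": 0, "rz": 7.7, "gripper": 1},
  {"tx": 0, "ty": 0, "tz": -1, "rx": 0, "ry": 0, "rz": 7.7, "gripper": 1},
  {"tx": 0, "ty": 0, "tz": -1, "rx": 0, "ry": 0, "rz": 7.7, "gripper": 1},
  {"tx": 0, "ty": 0, "tz": -1, "rx": 0, "ry": 0, "rz": 7.7, "gripper": 1},
  {"tx": 0, "ty": 0, "tz": -1, "rx": 0, "ry": 0, "rz": 7.7, "gripper": 1},
], squeeze=80)

```text
clock: 1.9
eef_pos: [171.4, 601.0, 269.1]
tcp_rot: [3.142, 0.0, 1.918]
contact_force: [0.0, 0.1, 0.4]
opening: 1.0
```

```bash
python3 -c "
from h import *
delta([489.5,175.5,268])"
```

```text
pos [171.4 601.  269.1] rot [180.    0.  109.9] F [0.04 0.14 0.42] tau [-0.035 -0.039 -0.012] op 1.0 t 1.9 q [ 1.29  0.3   1.55 -0.    1.29  0.94]
delta tool cm [-50.83  15.46   0.11]
```

>>> move_arm([
  {"tx": -4.23, "ty": 1.29, "tz": 0, "rx": 0, "ry": 0, "rz": 0, "gripper": 1},
  {"tx": -4.23, "ty": 1.29, "tz": 0, "rx": 0, "ry": 0, "rz": 0, "gripper": 1},
  {"tx": -4.23, "ty": 1.29, "tz": 0, "rx": 0, "ry": 0, "rz": 0, "gripper": 1},
  {"tx": -4.23, "ty": 1.29, "tz": 0, "rx": 0, "ry": 0, "rz": 0, "gripper": 1},
  {"tx": -4.23, "ty": 1.29, "tz": 0, "rx": 0, "ry": 0, "rz": 0, "gripper": 1},
  {"tx": -4.23, "ty": 1.29, "tz": 0, "rx": 0, "ry": 0, "rz": 0, "gripper": 1},
  {"tx": -4.23, "ty": 1.29, "tz": 0, "rx": 0, "ry": 0, "rz": 0, "gripper": 1},
  {"tx": -4.23, "ty": 1.29, "tz": 0, "rx": 0, "ry": 0, "rz": 0, "gripper": 1},
  {"tx": -4.23, "ty": 1.29, "tz": 0, "rx": 0, "ry": 0, "rz": 0, "gripper": 1},
  {"tx": -4.23, "ty": 1.29, "tz": 0, "rx": 0, "ry": 0, "rz": 0, "gripper": 1},
  {"tx": -4.23, "ty": 1.29, "tz": 0, "rx": 0, "ry": 0, "rz": 0, "gripper": 1},
  {"tx": -4.23, "ty": 1.29, "tz": 0, "rx": 0, "ry": 0, "rz": 0, "gripper": 1},
])

```text
clock: 3.1
eef_pos: [492.7, 176.4, 269.0]
tcp_rot: [3.141, -0.0, 1.923]
contact_force: [0.5, 0.7, 0.2]
opening: 1.0
```

```bash
python3 -c "
from h import *
delta([489.5,175.5,130])
p,d=r.grab_frame('scene'); cv2.imwrite('pics/s2.png',cv2.resize(p[60:210,290:490,::-1],None,fx=4,fy=4))
"
```

```text
pos [492.7 176.4 269. ] rot [180.   -0.  110.2] F [0.54 0.66 0.18] tau [ 0.007 -0.029  0.059] op 1.0 t 3.1 q [ 0.34  0.13  1.77  0.    1.25 -0.01]
delta tool cm [ 0.03 -0.34 13.9 ]
```

View pics/s2.png

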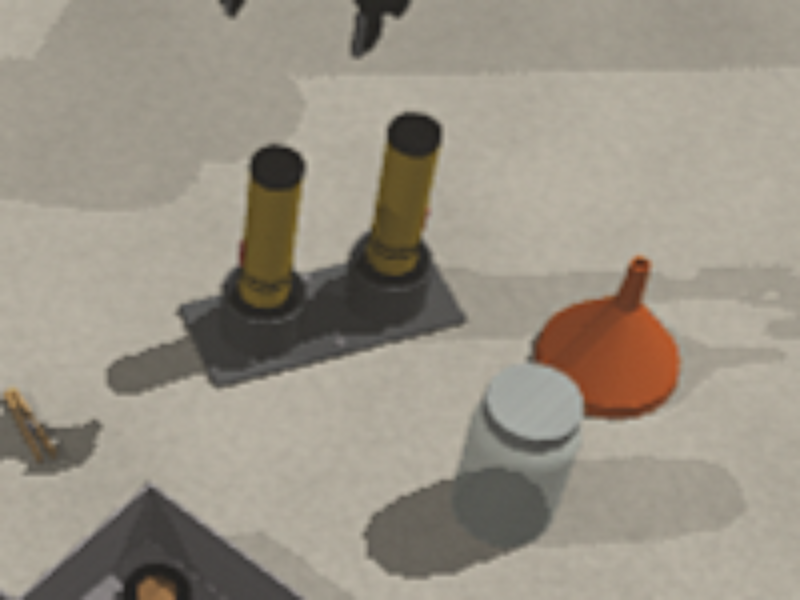

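The image shows torch tails at (278,165) and (413,133), with the fingertips near (232,10) and (365,45). I'll check that against the projected TCP.

```bash
python3 -c "
from h import *
m=r.camera_model('scene')
def pr(X):
    c=np.array(m['R'])@X+np.array(m['t']); a,b=c[:2]/c[2]; s=1+m['k1']*(a*a+b*b); u,v=m['fx']*a*s+m['cx'],m['fy']*b*s+m['cy']; return ((u-290)*4,(v-60)*4)
s=r.sense(); T=Ro.from_euler('xyz',s['tcp_rot']).as_matrix()
for k in(-48,0,48):
  for z in (0,-13): print(k,z,pr(s['eef_pos']+T@[0,k,z]))
print(pr(np.array([489.5,175.5,190])), pr(np.array([535.5,273,190])),s['eef_pos'])
"
```

```text
-48 0 (np.float64(225.73085185900004), np.float64(64.96809692682115))
-48 -13 (np.float64(226.7623530789374), np.float64(50.38108507342213))
0 0 (np.float64(288.905337474793), np.float64(86.20869224715273))
0 -13 (np.float64(290.48510473696024), np.float64(71.66890247297329))
48 0 (np.float64(353.2416305340935), np.float64(107.83883004469357))
48 -13 (np.float64(355.38982449712444), np.float64(93.35044806970143))
(np.float64(276.5173776541301), np.float64(161.9372511950242)) (np.float64(412.26929444201846), np.float64(129.9383738990511)) [496.25993801 171.89018738 268.97630937]
```

>>> move_arm([
  {"tx": 0, "ty": 0, "tz": 0, "rx": 0, "ry": 0, "rz": 0, "gripper": 1},
  {"tx": 0, "ty": 0, "tz": 0, "rx": 0, "ry": 0, "rz": 0, "gripper": 1},
  {"tx": 0, "ty": 0, "tz": 0, "rx": 0, "ry": 0, "rz": 0, "gripper": 1},
])

```text
clock: 3.45
eef_pos: [491.2, 178.8, 268.7]
tcp_rot: [-3.141, -0.0, 1.924]
contact_force: [1.2, 0.1, 0.5]
opening: 0.996
```

```bash
python3 -c "
from h import *
delta([489.5,175.5,130])
p,d=r.grab_frame('scene'); cv2.imwrite('pics/s3.png',cv2.resize(p[20:170,270:470,::-1],None,fx=4,fy=4))
C=cloud('scene',d); k=(d>0)&(C[...,2]>200)&(abs(C[...,0]-489)<120)&(abs(C[...,1]-175)<120)
P=C[k]; print(len(P)); P=P[np.argsort(P[:,2])]; print(P[:40:2].round())
"
```

```text
pos [491.2 178.8 268.7] rot [-180.    -0.   110.2] F [1.25 0.08 0.52] tau [0.002 0.011 0.024] op 0.996 t 3.45 q [ 0.35  0.13  1.77  0.    1.25 -0.01]
delta tool cm [-0.26 -0.27 13.87]
2328
[[538. 195. 315.]
 [536. 185. 317.]
 [539. 186. 318.]
 [457. 156. 319.]
 [452. 168. 319.]
 [454. 155. 321.]
 [540. 188. 321.]
 [450. 155. 322.]
 [543. 200. 323.]
 [442. 155. 323.]
 [451. 169. 324.]
 [541. 190. 324.]
 [459. 153. 324.]
 [457. 155. 326.]
 [441. 156. 326.]
 [541. 185. 327.]
 [454. 162. 327.]
 [543. 192. 327.]
 [540. 183. 327.]
 [542. 189. 328.]]
```

View pics/s3.png

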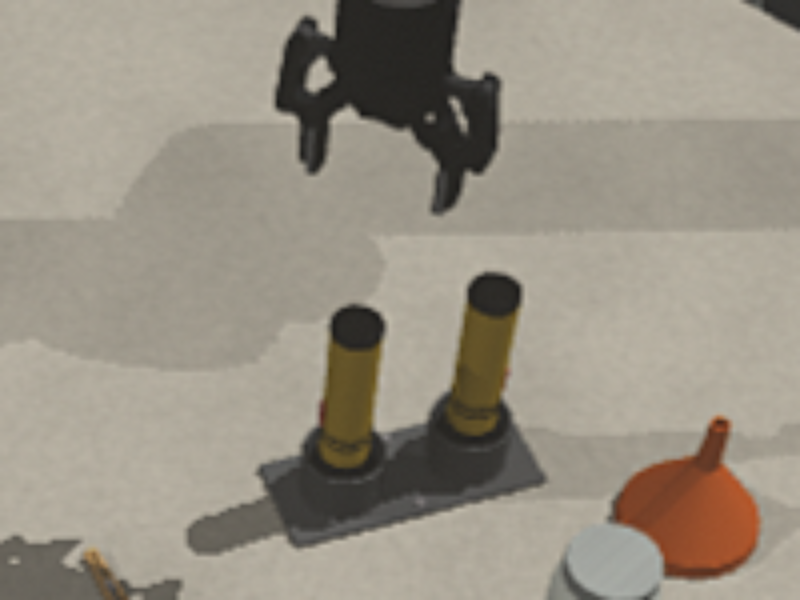

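The fingertips show at about z=315, 46 mm above the reported TCP. I'll measure the gripper profile in depth to find where its body begins.

```bash
python3 -c "
from h import *
s=r.sense();T=Ro.from_euler('xyz',s['tcp_rot']);
for c in('scene','top'):
  p,d=r.grab_frame(c)
  C=cloud(c,d); k=(d>0)&(C[...,2]>200)&(abs(C[...,0]-489)<120)&(abs(C[...,1]-175)<120)
  L=T.inv().apply(C[k]-s['eef_pos']); print(c,s['eef_pos'].round(),len(L))
  for z in range(-200,20,10):
    Q=L[(L[:,2]>=z)&(L[:,2]<z+10)]
    if len(Q): print(z,len(Q),'x',Q[:,0].min().round(),Q[:,0].max().round(),'y',np.percentile(Q[:,1],[0,10,25,50,75,90,100]).round())
"
```

```text
scene [491. 179. 269.] 2319
-200 116 x -43.0 9.0 y [-28. -17.  -1.  17.  32.  37.  39.]
-190 110 x -41.0 4.0 y [-32. -18.  -7.  13.  29.  36.  39.]
-180 103 x -41.0 7.0 y [-33. -18.  -4.  15.  29.  37.  39.]
-170 79 x -40.0 2.0 y [-31. -17.  -4.  14.  30.  37.  39.]
-160 49 x -26.0 11.0 y [-63. -61. -56.  32.  38.  61.  67.]
-150 200 x -21.0 13.0 y [-67. -56. -42.  23.  52.  66.  70.]
-140 194 x -23.0 8.0 y [-68. -52. -22.  11.  37.  64.  73.]
-130 121 x -21.0 5.0 y [-70. -60. -25.   5.  32.  69.  73.]
-120 156 x -21.0 15.0 y [-70. -59. -27.  10.  40.  66.  74.]
-110 127 x -20.0 17.0 y [-72. -62. -42.  34.  50.  72.  75.]
-100 117 x -16.0 13.0 y [-70. -60. -53.  43.  54.  67.  76.]
-90 34 x -15.0 6.0 y [-60. -51. -46. -40.  51.  56.  60.]
-80 47 x -15.0 10.0 y [-54. -47. -43.  45.  51.  57.  58.]
-70 41 x -14.0 11.0 y [-55. -53. -44. -41.  51.  57.  59.]
-60 32 x -14.0 6.0 y [-54. -46. -43. -41.  50.  54.  57.]
-50 4 x -11.0 8.0 y [-42. -42. -42. -41. -20.  19.  44.]
top [491. 179. 269.] 8766
-200 5 x -38.0 17.0 y [-36. -35. -35. -33.  -5.  -2.   0.]
-190 9 x -38.0 19.0 y [-32. -16. -10.  -6.   0.   3.   5.]
-180 16 x -38.0 20.0 y [-33. -25. -15. -10.  -2.   5.   9.]
-170 10 x -38.0 -32.0 y [-20. -19. -15.  -8.  -2.   3.   6.]
-70 1 x -11.0 -11.0 y [-49. -49. -49. -49. -49. -49. -49.]
-60 2 x -12.0 -11.0 y [-50. -50. -49. -48. -47. -46. -45.]
```

>>> move_arm([
  {"tx": 0, "ty": 0, "tz": 0, "rx": 0, "ry": 0, "rz": 0, "gripper": -1},
  {"tx": 0, "ty": 0, "tz": 0, "rx": 0, "ry": 0, "rz": 0, "gripper": -1},
  {"tx": 0, "ty": 0, "tz": 0, "rx": 0, "ry": 0, "rz": 0, "gripper": -1},
  {"tx": 0, "ty": 0, "tz": 0, "rx": 0, "ry": 0, "rz": 0, "gripper": -1},
  {"tx": 0, "ty": 0, "tz": 0, "rx": 0, "ry": 0, "rz": 0, "gripper": -1},
  {"tx": 0, "ty": 0, "tz": 0, "rx": 0, "ry": 0, "rz": 0, "gripper": -1},
  {"tx": 0, "ty": 0, "tz": 0, "rx": 0, "ry": 0, "rz": 0, "gripper": -1},
])

```text
clock: 4.3
eef_pos: [491.8, 178.0, 268.7]
tcp_rot: [-3.142, -0.0, 1.923]
contact_force: [0.7, 0.6, -0.3]
opening: 0.004
```

```bash
cat >> h.py <<'E'
def prof(c='scene',R=90,zl=200):
  s=r.sense();T=Ro.from_euler('xyz',s['tcp_rot']);p,d=r.grab_frame(c)
  print('pos',s['eef_pos'].round(1),'op',s['opening'],s['clock'])
  C=cloud(c,d); L=T.inv().apply((C-s['eef_pos']).reshape(-1,3)); k=(d.ravel()>0)&(C[...,2].ravel()>zl)&(np.hypot(L[:,0],L[:,1])<R); L=L[k]
  for z in range(-130,20,5):
    Q=L[(L[:,2]>=z)&(L[:,2]<z+5)]
    if len(Q): print(z,len(Q),'x',Q[:,0].min().round(),Q[:,0].max().round(),'y',np.percentile(Q[:,1],[0,10,25,50,75,90,100]).round())
  return p
E
python3 -c "
from h import *
p=prof()"
```

```text
pos [491.8 178.  268.7] op 0.003686273694794175 4.3
-130 91 x -22.0 11.0 y [-58. -54. -27.   8.  50.  58.  63.]
-125 86 x -20.0 12.0 y [-60. -51. -42.   5.  48.  60.  63.]
-120 63 x -20.0 -1.0 y [-58. -46. -29.   4.  42.  53.  60.]
-115 54 x -22.0 1.0 y [-55. -45. -34.  -1.  20.  47.  54.]
-110 56 x -21.0 9.0 y [-52. -43. -37.  -6.  15.  45.  54.]
-105 52 x -21.0 8.0 y [-45. -37. -33.  -4.  34.  41.  51.]
-100 41 x -18.0 8.0 y [-42. -37. -31.  -7.  29.  34.  45.]
-95 39 x -17.0 13.0 y [-36. -33. -30. -10.  21.  31.  39.]
-90 71 x -16.0 10.0 y [-33. -27. -18.   8.  22.  29.  39.]
-85 46 x -17.0 7.0 y [-32. -23. -13.  -2.  12.  23.  32.]
-80 24 x -15.0 3.0 y [-25. -16.  -7.  -0.  14.  22.  30.]
-75 10 x -14.0 -6.0 y [-9. -6. -3.  6. 13. 16. 18.]
-70 17 x -16.0 -4.0 y [-10.  -4.  -1.   3.   9.  14.  15.]
-65 12 x -14.0 2.0 y [-11.  -9.  -6.   2.  11.  12.  15.]
-60 16 x -13.0 4.0 y [-9. -5. -3.  5.  9. 14. 15.]
-55 18 x -13.0 5.0 y [-12.  -6.  -0.   7.  13.  15.  15.]
-50 17 x -14.0 6.0 y [-13. -10.  -5.   2.  12.  14.  15.]
-45 15 x -12.0 -5.0 y [-11.  -8.  -3.   3.   8.  10.  14.]
-40 7 x -13.0 -6.0 y [-4. -2. -0.  2.  7.  9. 12.]
-35 1 x -7.0 -7.0 y [7. 7. 7. 7. 7. 7. 7.]
```

The shut fingertips sit about 34 mm short of the reported TCP, so I'll allow for that offset. I'll open the gripper and come down to just above the torch tail.

>>> move_arm([
  {"tx": 0, "ty": -0.2, "tz": 0, "rx": 0, "ry": 0, "rz": 0, "gripper": 1},
  {"tx": 0, "ty": 0, "tz": 0, "rx": 0, "ry": 0, "rz": 0, "gripper": 1},
  {"tx": 0, "ty": 0, "tz": 0, "rx": 0, "ry": 0, "rz": 0, "gripper": 1},
  {"tx": 0, "ty": 0, "tz": 0, "rx": 0, "ry": 0, "rz": 0, "gripper": 1},
  {"tx": 0, "ty": 0, "tz": 2, "rx": 0, "ry": 0, "rz": 0, "gripper": 1},
  {"tx": 0, "ty": 0, "tz": 2.5, "rx": 0, "ry": 0, "rz": 0, "gripper": 1},
  {"tx": 0, "ty": 0, "tz": 2.5, "rx": 0, "ry": 0, "rz": 0, "gripper": 1},
  {"tx": 0, "ty": 0, "tz": 2.5, "rx": 0, "ry": 0, "rz": 0, "gripper": 1},
  {"tx": 0, "ty": 0, "tz": 1.5, "rx": 0, "ry": 0, "rz": 0, "gripper": 1},
  {"tx": 0, "ty": 0, "tz": 0, "rx": 0, "ry": 0, "rz": 0, "gripper": 1},
])

```text
clock: 5.35
eef_pos: [488.5, 176.8, 156.7]
tcp_rot: [-3.138, -0.0, 1.923]
contact_force: [-0.3, -0.2, -0.0]
opening: 1.003
```

```bash
python3 -c "
from h import *
p=prof(); cv2.imwrite('pics/s4.png',cv2.resize(p[50:160,300:450,::-1],None,fx=5,fy=5)); delta([489.5,175.5,96])"
```

```text
pos [488.5 176.8 156.7] op 1.0026567464738854 5.35
-130 57 x -20.0 8.0 y [-65. -57. -21.  17.  61.  70.  74.]
-125 36 x -21.0 -3.0 y [-70. -62. -26.   0.  32.  64.  73.]
-120 61 x -22.0 14.0 y [-69. -58. -25.   7.  39.  71.  74.]
-115 68 x -20.0 15.0 y [-70. -40. -27.  17.  40.  44.  72.]
-110 57 x -18.0 14.0 y [-69. -60. -19.  32.  46.  71.  74.]
-105 50 x -16.0 11.0 y [-69. -62. -56.  42.  64.  73.  76.]
-100 64 x -15.0 12.0 y [-73. -62. -52.  39.  52.  59.  76.]
-95 36 x -14.0 11.0 y [-73. -61. -47.  48.  57.  63.  73.]
-90 9 x -14.0 -4.0 y [-63. -59. -53.  49.  54.  57.  59.]
-85 15 x -15.0 6.0 y [-50. -47. -44. -41.  46.  50.  57.]
-80 15 x -16.0 7.0 y [-55. -52. -46. -43.  48.  52.  58.]
-75 15 x -12.0 6.0 y [-54. -51. -44. -41.  53.  57.  58.]
-70 16 x -13.0 6.0 y [-53. -44. -41.  46.  51.  54.  58.]
-65 14 x -13.0 12.0 y [-54. -53. -46.   1.  54.  57.  58.]
-60 21 x -15.0 10.0 y [-53. -51. -43. -40.  50.  55.  58.]
-55 10 x -12.0 9.0 y [-48. -47. -44. -42. -40.  49.  53.]
-50 4 x -11.0 4.0 y [-52. -49. -45.   4.  49.  50.  50.]
pos [489.4 177.2 158.1] rot [-179.9   -0.   110.2] F [0.3  0.3  0.84] tau [0.007 0.018 0.006] op 0.997 t 5.4 q [ 0.34  0.24  1.89  0.    1.01 -0.01]
delta tool cm [-0.16 -0.04  6.21]
```

View pics/s4.png

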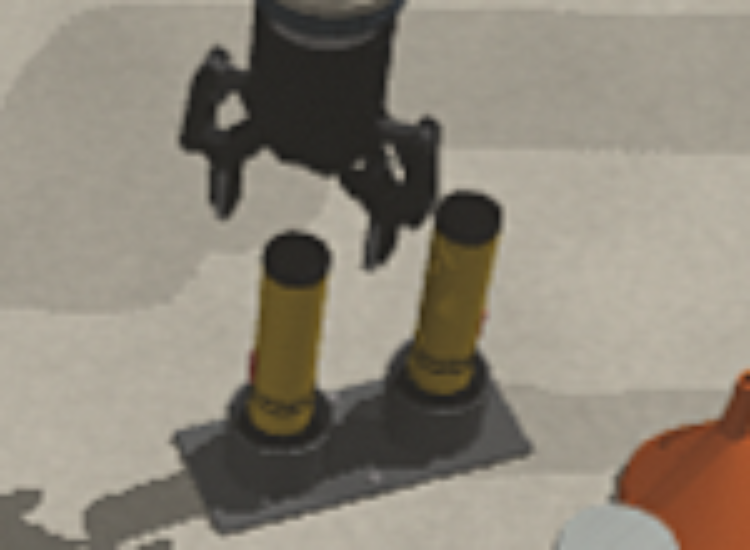

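The fingers straddle the left torch, with tips at (222,215) and (375,265) and the tail at (297,258). Going down 6 cm.

>>> move_arm([
  {"tx": -0.1, "ty": 0, "tz": 2, "rx": 0, "ry": 0, "rz": 0, "gripper": 1},
  {"tx": 0, "ty": 0, "tz": 2, "rx": 0, "ry": 0, "rz": 0, "gripper": 1},
  {"tx": 0, "ty": 0, "tz": 1, "rx": 0, "ry": 0, "rz": 0, "gripper": 1},
  {"tx": 0, "ty": 0, "tz": 1, "rx": 0, "ry": 0, "rz": 0, "gripper": 1},
  {"tx": 0, "ty": 0, "tz": 0, "rx": 0, "ry": 0, "rz": 0, "gripper": 1},
  {"tx": 0, "ty": 0, "tz": 0, "rx": 0, "ry": 0, "rz": 0, "gripper": 1},
])

```text
clock: 6.0
eef_pos: [490.7, 176.6, 99.2]
tcp_rot: [3.141, 0.0, 1.923]
contact_force: [-1.1, 0.1, 0.2]
opening: 0.998
```

```bash
python3 -c "
from h import *
p=prof(zl=60); cv2.imwrite('pics/s5.png',cv2.resize(p[50:160,300:450,::-1],None,fx=5,fy=5)); delta([489.5,175.5,96])"
```

```text
pos [490.7 176.6  99.2] op 0.9976679856069651 6.0
-130 45 x -21.0 11.0 y [-69. -57. -16.  17.  36.  70.  72.]
-125 47 x -22.0 10.0 y [-69. -60. -24.  15.  33.  70.  73.]
-120 43 x -21.0 14.0 y [-68. -53. -27.  10.  38.  69.  74.]
-115 71 x -20.0 20.0 y [-69. -40. -29.  17.  40.  64.  74.]
-110 45 x -21.0 17.0 y [-71. -60. -29.  29.  43.  68.  75.]
-105 48 x -17.0 12.0 y [-71. -64. -51.  43.  68.  74.  75.]
-100 63 x -17.0 12.0 y [-70. -61. -52.  44.  53.  64.  76.]
-95 91 x -23.0 60.0 y [-65. -52. -14.   1.  12.  51.  68.]
-90 39 x -25.0 7.0 y [-56. -17.  -9.   2.  18.  48.  57.]
-85 29 x -22.0 66.0 y [-53. -44. -40.   8.  18.  58.  67.]
-80 28 x -21.0 59.0 y [-48. -42. -11.  10.  25.  54.  67.]
-75 36 x -22.0 62.0 y [-54. -43. -10.   7.  46.  57.  63.]
-70 33 x -21.0 61.0 y [-52. -47. -41.   7.  19.  53.  65.]
-65 31 x -22.0 60.0 y [-51. -42. -15.   6.  48.  54.  66.]
-60 29 x -21.0 65.0 y [-55. -42. -16.   6.  47.  61.  68.]
-55 25 x -21.0 0.0 y [-53. -41.  -8.   8.  18.  51.  55.]
-50 27 x -24.0 62.0 y [-46. -42. -11.   5.  14.  18.  63.]
-45 12 x -20.0 62.0 y [-16.  -9.   0.   9.
[... 193 characters left out ...]

-25 13 x -20.0 3.0 y [-12.  -8.  -4.   5.  13.  17.  19.]
-20 16 x -21.0 63.0 y [-19. -15.  -5.   1.   9.  18.  64.]
-15 20 x -21.0 66.0 y [-12.  -7.   3.  12.  16.  61.  66.]
-10 15 x -24.0 64.0 y [-17. -11.  -3.   7.  16.  44.  63.]
-5 20 x -22.0 61.0 y [-20. -16.  -8.   3.  18.  24.  64.]
0 14 x -22.0 -6.0 y [-22. -13.  -3.   4.  13.  16.  17.]
5 16 x -22.0 61.0 y [-21. -18. -10.   6.  15.  19.  65.]
10 19 x -23.0 59.0 y [-19. -14.  -7.   3.  13.  16.  66.]
15 15 x -23.0 5.0 y [-9. -2.  4. 10. 17. 18. 20.]
pos [490.9 176.6  99.4] rot [179.9   0.  110.2] F [-0.5   0.13  0.56] tau [-0.017  0.008 -0.007] op 1.0 t 6.05 q [ 0.34  0.32  1.94 -0.    0.88 -0.01]
delta tool cm [-0.05 -0.17  0.34]
```

View pics/s5.png

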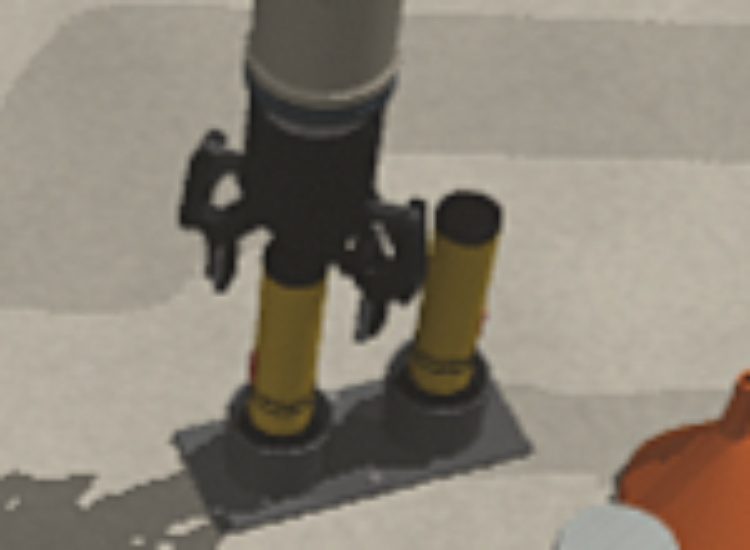

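Both jaws are beside the tube and the wrist force is near zero. Closing.

>>> move_arm([
  {"tx": 0, "ty": 0, "tz": 0, "rx": 0, "ry": 0, "rz": 0, "gripper": -1},
  {"tx": 0, "ty": 0, "tz": 0, "rx": 0, "ry": 0, "rz": 0, "gripper": -1},
  {"tx": 0, "ty": 0, "tz": 0, "rx": 0, "ry": 0, "rz": 0, "gripper": -1},
  {"tx": 0, "ty": 0, "tz": 0, "rx": 0, "ry": 0, "rz": 0, "gripper": -1},
  {"tx": 0, "ty": 0, "tz": 0, "rx": 0, "ry": 0, "rz": 0, "gripper": -1},
  {"tx": 0, "ty": 0, "tz": 0, "rx": 0, "ry": 0, "rz": 0, "gripper": -1},
], squeeze=80)

```text
clock: 6.65
eef_pos: [490.2, 176.3, 99.3]
tcp_rot: [-3.141, 0.0, 1.923]
contact_force: [-2.3, -1.7, 7.8]
opening: 0.451
```

>>> move_arm([
  {"tx": 0, "ty": 0, "tz": -0.5, "rx": 0, "ry": 0, "rz": 0, "gripper": -1},
  {"tx": 0, "ty": 0, "tz": -1, "rx": 0, "ry": 0, "rz": 0, "gripper": -1},
  {"tx": 0, "ty": 0, "tz": -0.5, "rx": 0, "ry": 0, "rz": 0, "gripper": -1},
  {"tx": 0, "ty": 0, "tz": 0, "rx": 0, "ry": 0, "rz": 0, "gripper": -1},
  {"tx": 0, "ty": 0, "tz": 0, "rx": 0, "ry": 0, "rz": 0, "gripper": -1},
])

```text
clock: 7.15
eef_pos: [490.4, 176.5, 118.9]
tcp_rot: [3.141, -0.0, 1.923]
contact_force: [0.3, 0.2, -1.5]
opening: 0.452
```

```bash
cat >> h.py <<'E'
def weigh(n=8):
  F=[]
  for _ in range(n):
    r.grab_frame('scene'); s=r.sense(); F.append(np.r_[s['contact_force'],s['wrist_torque']])
  print('F mean',np.mean(F,0).round(2),'sd',np.std(F,0).round(2))
E
python3 -c "
from h import *
weigh(); delta([489.5,175.5,96])"
```

```text
F mean [-0.2   0.16 -1.38  0.02 -0.01 -0.01] sd [0.49 0.33 0.36 0.02 0.03 0.05]
pos [490.2 176.4 118.5] rot [-180.    -0.   110.2] F [-0.67  0.09 -1.56] tau [ 0.036  0.014 -0.067] op 0.452 t 7.55 q [ 0.34  0.29  1.93  0.    0.92 -0.01]
delta tool cm [-0.06 -0.09  2.25]
```

It reads 1.4 N with the torch lifted, so this is the light one. I'll set it back in its cup and release.

>>> move_arm([
  {"tx": 0, "ty": 0, "tz": 0.5, "rx": 0, "ry": 0, "rz": 0, "gripper": -1},
  {"tx": 0, "ty": 0, "tz": 0.8, "rx": 0, "ry": 0, "rz": 0, "gripper": -1},
  {"tx": 0, "ty": 0, "tz": 0.4, "rx": 0, "ry": 0, "rz": 0, "gripper": -1},
  {"tx": 0, "ty": 0, "tz": 0.25, "rx": 0, "ry": 0, "rz": 0, "gripper": -1},
  {"tx": 0, "ty": 0, "tz": 0, "rx": 0, "ry": 0, "rz": 0, "gripper": -1},
  {"tx": 0, "ty": 0, "tz": 0, "rx": 0, "ry": 0, "rz": 0, "gripper": -1},
])

```text
clock: 8.15
eef_pos: [489.8, 176.2, 99.3]
tcp_rot: [-3.14, 0.0, 1.923]
contact_force: [-2.5, -1.0, 6.3]
opening: 0.45
```

>>> move_arm([
  {"tx": 0, "ty": 0, "tz": 0, "rx": 0, "ry": 0, "rz": 0, "gripper": 1},
  {"tx": 0, "ty": 0, "tz": 0, "rx": 0, "ry": 0, "rz": 0, "gripper": 1},
  {"tx": 0, "ty": 0, "tz": 0, "rx": 0, "ry": 0, "rz": 0, "gripper": 1},
  {"tx": 0, "ty": 0, "tz": 0, "rx": 0, "ry": 0, "rz": 0, "gripper": 1},
  {"tx": 0, "ty": 0, "tz": 0, "rx": 0, "ry": 0, "rz": 0, "gripper": 1},
  {"tx": 0, "ty": 0, "tz": -2, "rx": 0, "ry": 0, "rz": 0, "gripper": 1},
  {"tx": 0, "ty": 0, "tz": -4, "rx": 0, "ry": 0, "rz": 0, "gripper": 1},
  {"tx": 0, "ty": 0, "tz": -4, "rx": 0, "ry": 0, "rz": 0, "gripper": 1},
  {"tx": 0, "ty": 0, "tz": -2, "rx": 0, "ry": 0, "rz": 0, "gripper": 1},
  {"tx": 0, "ty": 0, "tz": 0, "rx": 0, "ry": 0, "rz": 0, "gripper": 1},
])

```text
clock: 9.15
eef_pos: [492.2, 177.1, 222.5]
tcp_rot: [3.136, 0.0, 1.923]
contact_force: [0.8, -0.5, -1.1]
opening: 0.998
```

```bash
cat >> h.py <<'E'
def tails(c='scene'):
  p,d=r.grab_frame(c); C=cloud(c,d); C[d==0]=np.nan
  for cx,cy in((535.5,273),(489.5,175.5)):
    k=(np.hypot(C[...,0]-cx,C[...,1]-cy)<35)&(C[...,2]>182)&(C[...,2]<200); P=C[k]
    if len(P): q,R=cv2.minEnclosingCircle(P[:,:2].astype(np.float32)); print(c,len(P),P.mean(0).round(1),np.round(q,1),round(R,1))
E
python3 -c "
from h import *
delta([535,273,217.5]); tails()"
```

```text
pos [492.2 177.1 222.5] rot [179.7   0.  110.2] F [ 0.85 -0.54 -1.13] tau [-0.043  0.02  -0.024] op 0.998 t 9.15 q [ 0.34  0.17  1.83 -0.    1.14 -0.01]
delta tool cm [7.53 7.32 0.54]
scene 119 [538.7 272.4 189.2] [535.4 276.2] 23.3
scene 127 [492.3 172.5 188.8] [490.4 174.6] 21.5
```

The light torch stands in its cup unchanged, with its tail at z≈189. On to the other one.

>>> move_arm([
  {"tx": 1.9, "ty": 1.83, "tz": 0, "rx": 0, "ry": 0, "rz": 0, "gripper": 1},
  {"tx": 1.9, "ty": 1.83, "tz": 0, "rx": 0, "ry": 0, "rz": 0, "gripper": 1},
  {"tx": 1.9, "ty": 1.83, "tz": 0, "rx": 0, "ry": 0, "rz": 0, "gripper": 1},
  {"tx": 1.9, "ty": 1.83, "tz": 0, "rx": 0, "ry": 0, "rz": 0, "gripper": 1},
  {"tx": 0, "ty": 0, "tz": 2, "rx": 0, "ry": 0, "rz": 0, "gripper": 1},
  {"tx": 0, "ty": 0, "tz": 2, "rx": 0, "ry": 0, "rz": 0, "gripper": 1},
  {"tx": 0, "ty": 0, "tz": 1, "rx": 0, "ry": 0, "rz": 0, "gripper": 1},
  {"tx": 0, "ty": 0, "tz": 0, "rx": 0, "ry": 0, "rz": 0, "gripper": 1},
  {"tx": 0, "ty": 0, "tz": 0, "rx": 0, "ry": 0, "rz": 0, "gripper": 1},
])

```text
clock: 10.1
eef_pos: [532.7, 272.8, 169.0]
tcp_rot: [-3.141, 0.0, 1.923]
contact_force: [0.4, 0.7, -0.6]
opening: 1.004
```

```bash
python3 -c "
from h import *
delta([535,273,97]); p,d=r.grab_frame('scene'); cv2.imwrite('pics/s6.png',cv2.resize(p[50:160,300:450,::-1],None,fx=5,fy=5))"
```

```text
pos [532.7 272.8 169. ] rot [-180.     0.   110.2] F [ 0.44  0.73 -0.65] tau [-0.022  0.018 -0.017] op 1.004 t 10.1 q [0.47 0.34 1.72 0.   1.08 0.12]
delta tool cm [-0.06  0.23  7.2 ]
```

View pics/s6.png

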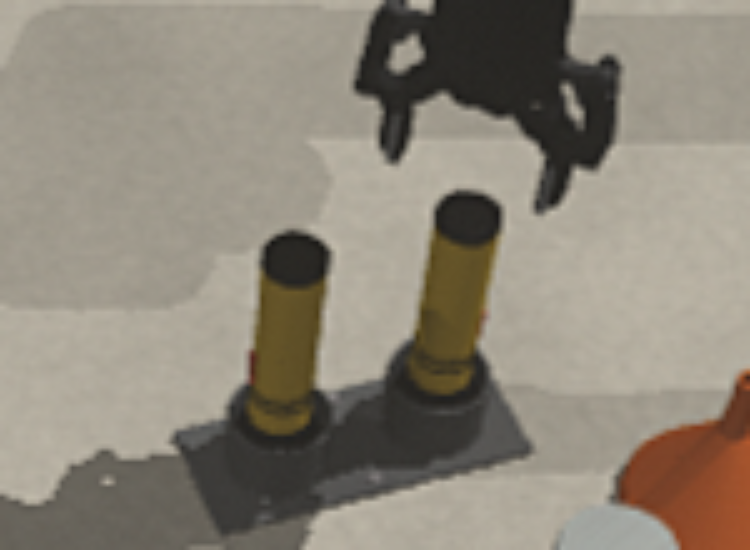

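The tips at (393,160) and (545,210) straddle the tail at (468,218). I'll descend, grip and lift to weigh it.

>>> move_arm([
  {"tx": 0, "ty": 0.15, "tz": 2, "rx": 0, "ry": 0, "rz": 0, "gripper": 1},
  {"tx": 0, "ty": 0, "tz": 2, "rx": 0, "ry": 0, "rz": 0, "gripper": 1},
  {"tx": 0, "ty": 0, "tz": 2, "rx": 0, "ry": 0, "rz": 0, "gripper": 1},
  {"tx": 0, "ty": 0, "tz": 1, "rx": 0, "ry": 0, "rz": 0, "gripper": 1},
  {"tx": 0, "ty": 0, "tz": 0, "rx": 0, "ry": 0, "rz": 0, "gripper": 1},
  {"tx": 0, "ty": 0, "tz": 0, "rx": 0, "ry": 0, "rz": 0, "gripper": 1},
])

```text
clock: 10.75
eef_pos: [534.8, 273.8, 100.2]
tcp_rot: [3.14, -0.0, 1.923]
contact_force: [0.9, 0.2, 0.1]
opening: 1.006
```

>>> move_arm([
  {"tx": 0, "ty": 0, "tz": 0, "rx": 0, "ry": 0, "rz": 0, "gripper": -1},
  {"tx": 0, "ty": 0, "tz": 0, "rx": 0, "ry": 0, "rz": 0, "gripper": -1},
  {"tx": 0, "ty": 0, "tz": 0, "rx": 0, "ry": 0, "rz": 0, "gripper": -1},
  {"tx": 0, "ty": 0, "tz": 0, "rx": 0, "ry": 0, "rz": 0, "gripper": -1},
  {"tx": 0, "ty": 0, "tz": 0, "rx": 0, "ry": 0, "rz": 0, "gripper": -1},
  {"tx": 0, "ty": 0, "tz": 0, "rx": 0, "ry": 0, "rz": 0, "gripper": -1},
], squeeze=100)

```text
clock: 11.35
eef_pos: [535.0, 273.9, 100.2]
tcp_rot: [3.14, -0.0, 1.923]
contact_force: [-0.4, 0.8, 6.1]
opening: 0.443
```

>>> move_arm([
  {"tx": 0, "ty": 0, "tz": -0.5, "rx": 0, "ry": 0, "rz": 0, "gripper": -1},
  {"tx": 0, "ty": 0, "tz": -1, "rx": 0, "ry": 0, "rz": 0, "gripper": -1},
  {"tx": 0, "ty": 0, "tz": -0.5, "rx": 0, "ry": 0, "rz": 0, "gripper": -1},
  {"tx": 0, "ty": 0, "tz": 0, "rx": 0, "ry": 0, "rz": 0, "gripper": -1},
  {"tx": 0, "ty": 0, "tz": 0, "rx": 0, "ry": 0, "rz": 0, "gripper": -1},
])

```text
clock: 11.85
eef_pos: [534.0, 273.4, 119.2]
tcp_rot: [-3.141, -0.0, 1.923]
contact_force: [0.7, -0.2, -3.9]
opening: 0.439
```

```bash
python3 -c "
from h import *
weigh(); delta([535,273,97])"
```

```text
F mean [ 0.4  -0.17 -3.9   0.02 -0.   -0.  ] sd [0.59 0.54 0.53 0.02 0.03 0.03]
pos [534.1 273.5 119. ] rot [-180.     0.   110.2] F [ 1.27 -0.6  -3.19] tau [-0.006 -0.018  0.003] op 0.443 t 12.25 q [0.47 0.4  1.76 0.   0.98 0.12]
delta tool cm [-0.07  0.07  2.2 ]
```

This one weighs 3.9 N, so it is the heavy torch. I'll draw it straight out to lens z≈240 while turning about the vertical.

>>> move_arm([
  {"tx": 0, "ty": 0, "tz": -1, "rx": 0, "ry": 0, "rz": 0, "gripper": -1},
  {"tx": 0, "ty": 0, "tz": -2, "rx": 0, "ry": 0, "rz": 0, "gripper": -1},
  {"tx": 0, "ty": 0, "tz": -2.5, "rx": 0, "ry": 0, "rz": 5.5, "gripper": -1},
  {"tx": 0, "ty": 0, "tz": -2.5, "rx": 0, "ry": 0, "rz": 5.5, "gripper": -1},
  {"tx": 0, "ty": 0, "tz": -2.5, "rx": 0, "ry": 0, "rz": 5.5, "gripper": -1},
  {"tx": 0, "ty": 0, "tz": -2.5, "rx": 0, "ry": 0, "rz": 5.5, "gripper": -1},
  {"tx": 0, "ty": 0, "tz": -2.5, "rx": 0, "ry": 0, "rz": 5.5, "gripper": -1},
  {"tx": 0, "ty": 0, "tz": -2.5, "rx": 0, "ry": 0, "rz": 5.5, "gripper": -1},
  {"tx": 0, "ty": 0, "tz": -2, "rx": 0, "ry": 0, "rz": 5.5, "gripper": -1},
  {"tx": 0, "ty": 0, "tz": -1, "rx": 0, "ry": 0, "rz": 5.5, "gripper": -1},
  {"tx": 0, "ty": 0, "tz": 0, "rx": 0, "ry": 0, "rz": 0, "gripper": -1},
])

```text
clock: 13.35
eef_pos: [534.8, 273.9, 331.8]
tcp_rot: [3.139, -0.003, 1.154]
contact_force: [0.9, 0.8, -3.9]
opening: 0.442
```

```bash
python3 -c "
from h import *
delta([500,-30,328])"
```

```text
pos [534.8 273.9 331.8] rot [179.9  -0.2  66.1] F [ 0.86  0.85 -3.91] tau [-0.004  0.032  0.028] op 0.442 t 13.35 q [0.47 0.22 1.52 0.   1.4  0.89]
delta tool cm [-29.19   9.12   0.31]
```

>>> move_arm([
  {"tx": -1.5, "ty": 0.47, "tz": 0, "rx": 0, "ry": 0, "rz": 0, "gripper": -1},
  {"tx": -2.9, "ty": 0.9, "tz": 0, "rx": 0, "ry": 0, "rz": 0, "gripper": -1},
  {"tx": -2.9, "ty": 0.9, "tz": 0, "rx": 0, "ry": 0, "rz": 0, "gripper": -1},
  {"tx": -2.9, "ty": 0.9, "tz": 0, "rx": 0, "ry": 0, "rz": 0, "gripper": -1},
  {"tx": -2.9, "ty": 0.9, "tz": 0, "rx": 0, "ry": 0, "rz": 0, "gripper": -1},
  {"tx": -2.9, "ty": 0.9, "tz": 0, "rx": 0, "ry": 0, "rz": 0, "gripper": -1},
  {"tx": -2.9, "ty": 0.9, "tz": 0, "rx": 0, "ry": 0, "rz": 0, "gripper": -1},
  {"tx": -2.9, "ty": 0.9, "tz": 0, "rx": 0, "ry": 0, "rz": 0, "gripper": -1},
  {"tx": -2.9, "ty": 0.9, "tz": 0, "rx": 0, "ry": 0, "rz": 0, "gripper": -1},
  {"tx": -2.9, "ty": 0.9, "tz": 0, "rx": 0, "ry": 0, "rz": 0, "gripper": -1},
  {"tx": -1.5, "ty": 0.47, "tz": 0, "rx": 0, "ry": 0, "rz": 0, "gripper": -1},
  {"tx": 0, "ty": 0, "tz": 0, "rx": 0, "ry": 0, "rz": 0, "gripper": -1},
])

```text
clock: 14.55
eef_pos: [498.0, -31.6, 328.4]
tcp_rot: [-3.14, 0.001, 1.155]
contact_force: [0.2, 0.1, -3.8]
opening: 0.445
```

>>> move_arm([
  {"tx": 0, "ty": 0, "tz": 0, "rx": -3, "ry": 0, "rz": 0, "gripper": -1},
  {"tx": 0, "ty": 0, "tz": 0, "rx": -5, "ry": 0, "rz": 0, "gripper": -1},
  {"tx": 0, "ty": 0, "tz": 0, "rx": -6, "ry": 0, "rz": 0, "gripper": -1},
  {"tx": 0, "ty": 0, "tz": 0, "rx": -6, "ry": 0, "rz": 0, "gripper": -1},
  {"tx": 0, "ty": 0, "tz": 0, "rx": -6, "ry": 0, "rz": 0, "gripper": -1},
  {"tx": 0, "ty": 0, "tz": 0, "rx": -6, "ry": 0, "rz": 0, "gripper": -1},
  {"tx": 0, "ty": 0, "tz": 0, "rx": -6, "ry": 0, "rz": 0, "gripper": -1},
  {"tx": 0, "ty": 0, "tz": 0, "rx": -4, "ry": 0, "rz": 0, "gripper": -1},
  {"tx": 0, "ty": 0, "tz": 0, "rx": -3, "ry": 0, "rz": 0, "gripper": -1},
  {"tx": 0, "ty": 0, "tz": 0, "rx": 0, "ry": 0, "rz": 0, "gripper": -1},
  {"tx": 0, "ty": 0, "tz": 0, "rx": 0, "ry": 0, "rz": 0, "gripper": -1},
])

```text
clock: 15.65
eef_pos: [498.9, -28.7, 328.7]
tcp_rot: [2.358, 0.001, 1.157]
contact_force: [-0.6, -0.1, -3.1]
opening: 0.446
```

```bash
cat >> h.py <<'E'
def torchfit(c):
  s=r.sense();T=Ro.from_euler('xyz',s['tcp_rot']).as_matrix();p,d=r.grab_frame(c); C=cloud(c,d)
  lens=s['eef_pos']+90*T[:,2]; L=(C-s['eef_pos'])@T
  hsv=cv2.cvtColor(p,cv2.COLOR_RGB2HSV); yel=(hsv[...,0]>18)&(hsv[...,0]<35)&(hsv[...,1]>110)
  k=(d>0)&(np.hypot(L[...,0],L[...,1])<70)&(L[...,2]>-60)&(L[...,2]<130)
  Q=L[k&yel]; print(c,'b',T[:,2].round(3),'pred lens',lens.round(1),'yellow',len(Q))
  if len(Q)>20:
    m=Q.mean(0); w=np.linalg.svd(Q-m)[2][0]; print(' mean tool',m.round(1),'axis tool',(w*np.sign(w[2])).round(3),'z range',np.percentile(Q[:,2],[2,98]).round())
  H=L[k&~yel&(L[...,2]>30)&(hsv[...,2]<110)&(np.hypot(L[...,0],L[...,1])<40)]
  if len(H): print(' head z pct',np.percentile(H[:,2],[2,50,90,98]).round(),'x',np.percentile(H[:,0],[2,98]).round(),'y',np.percentile(H[:,1],[2,98]).round(),len(H))
  return p
E
python3 -c "
from h import *
delta([527,-41,208])
p=torchfit('scene');cv2.imwrite('pics/s7.png',cv2.resize(p[60:310,240:460,::-1],None,fx=2.4,fy=2.4));torchfit('top')"
```

```text
pos [498.9 -28.7 328.7] rot [1.351e+02 1.000e-01 6.630e+01] F [-0.62 -0.14 -3.06] tau [0.353 0.828 0.001] op 0.446 t 15.65 q [ 0.29 -0.3   2.26 -0.79  0.7   1.2 ]
delta tool cm [ 0.02 -6.34 10.72]
scene b [ 0.646 -0.284 -0.709] pred lens [557.  -54.3 264.9] yellow 545
 mean tool [-2.9 15.9 -0.3] axis tool [0.029 0.033 0.999] z range [-56.  46.]
 head z pct [48. 69. 85. 88.] x [-25.  24.] y [ 1. 32.] 353
top b [ 0.646 -0.285 -0.708] pred lens [557.6 -54.6 265.5] yellow 348
 mean tool [-4.2 14.3  4.6] axis tool [0.098 0.05  0.994] z range [-53.  48.]
 head z pct [49. 65. 84. 89.] x [-26.  27.] y [-7. 28.] 313
```

View pics/s7.png

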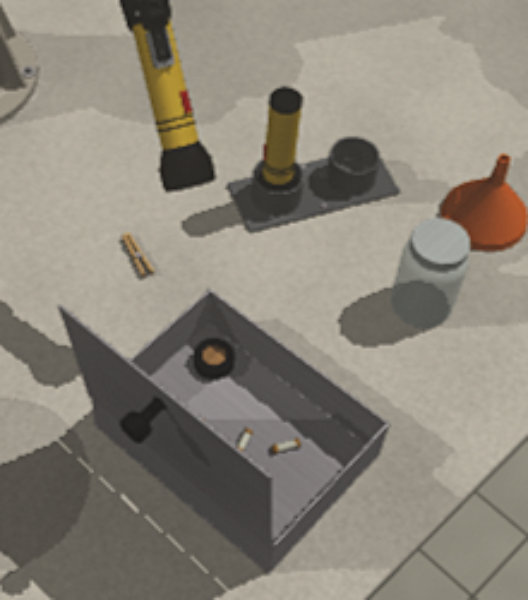

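The torch is held at 45°, lens about 90 mm ahead of the reported TCP, with the light torch in its cup at (280,170). I'll shift it to the final point.

>>> move_arm([
  {"tx": 0, "ty": -0.4, "tz": 0.7, "rx": 0, "ry": 0, "rz": 0, "gripper": -1},
  {"tx": 0, "ty": -0.9, "tz": 1.5, "rx": 0, "ry": 0, "rz": 0, "gripper": -1},
  {"tx": 0, "ty": -0.9, "tz": 1.5, "rx": 0, "ry": 0, "rz": 0, "gripper": -1},
  {"tx": 0, "ty": -0.9, "tz": 1.5, "rx": 0, "ry": 0, "rz": 0, "gripper": -1},
  {"tx": 0, "ty": -0.9, "tz": 1.5, "rx": 0, "ry": 0, "rz": 0, "gripper": -1},
  {"tx": 0, "ty": -0.9, "tz": 1.5, "rx": 0, "ry": 0, "rz": 0, "gripper": -1},
  {"tx": 0, "ty": -0.9, "tz": 1.5, "rx": 0, "ry": 0, "rz": 0, "gripper": -1},
  {"tx": 0, "ty": -0.54, "tz": 1.0, "rx": 0, "ry": 0, "rz": 0, "gripper": -1},
  {"tx": 0, "ty": 0, "tz": 0, "rx": 0, "ry": 0, "rz": 0, "gripper": -1},
  {"tx": 0, "ty": 0, "tz": 0, "rx": 0, "ry": 0, "rz": 0, "gripper": -1},
])

```text
clock: 16.75
eef_pos: [527.7, -41.6, 210.6]
tcp_rot: [2.359, 0.002, 1.156]
contact_force: [0.5, -0.9, -3.8]
opening: 0.438
```

```bash
python3 -c "
from h import *
delta([527,-41,208])
p=torchfit('scene');cv2.imwrite('pics/s8.png',cv2.resize(p[60:310,140:460,::-1],None,fx=2.4,fy=2.4));torchfit('top')
s=r.sense();T=Ro.from_euler('xyz',s['tcp_rot']).as_matrix();l=s['eef_pos']+90*T[:,2]; v=np.array([714,-124,3])-l
print('dist',np.linalg.norm(v),'aim err deg',np.degrees(np.arccos(v@T[:,2]/np.linalg.norm(v))),'slant',np.degrees(np.arcsin(-T[2,2])))
for q in ('caddy_in','caddy'):
  for c in('top','scene'):
    if c=='top': r.grab_frame(c)
    for o in r.place_of(q,c)[:1]: print(q,c,o['confidence'],ray_at_z(c,o['location'][1],o['location'][0],3).round())
"
```

```text
pos [527.7 -41.6 210.6] rot [1.352e+02 1.000e-01 6.620e+01] F [ 0.47 -0.94 -3.77] tau [0.348 0.796 0.044] op 0.438 t 16.75 q [ 0.22 -0.04  2.38 -1.3   0.45  1.75]
delta tool cm [ 0.03 -0.25  0.12]
scene b [ 0.644 -0.285 -0.709] pred lens [585.7 -67.3 146.8] yellow 471
 mean tool [-3.  15.9  0.3] axis tool [0.028 0.016 0.999] z range [-56.  45.]
 head z pct [48. 68. 85. 88.] x [-25.  24.] y [ 1. 32.] 310
top b [ 0.645 -0.285 -0.709] pred lens [586.  -67.2 147.3] yellow 269
 mean tool [-4.1 14.5  5.3] axis tool [0.089 0.055 0.995] z range [-52.  48.]
 head z pct [49. 65. 85. 89.] x [-26.  27.] y [-4. 29.] 249
dist 201.34182324020412 aim err deg 0.8132110382129544 slant 45.111447516285885
caddy_in top 0.88 [ 714. -121.    3.]
caddy_in scene 0.72 [ 706. -125.    3.]
caddy top 0.74 [ 719. -118.    3.]
```

View pics/s8.png

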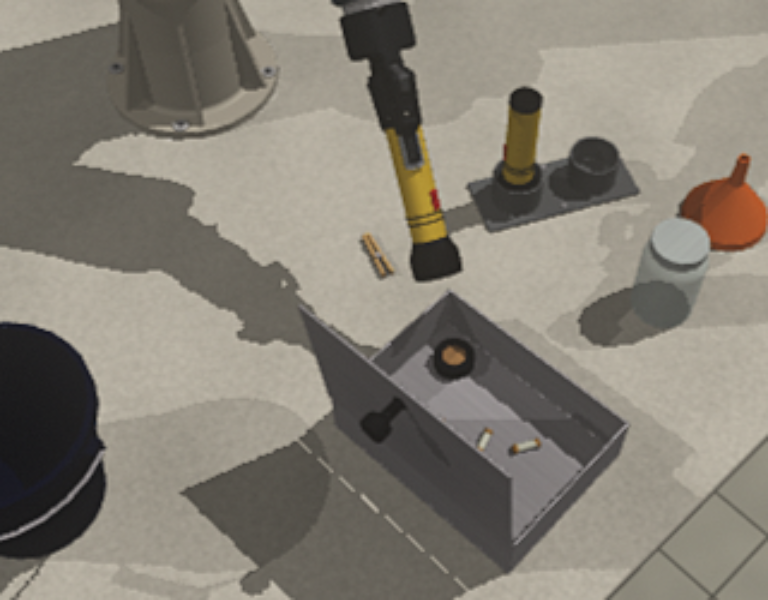

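The aim is good, but q4 sits at its -1.3 limit. Before settling I'll fit the wrist kinematics and pick a beam azimuth with joint margin.

```bash
cat > k.py <<'E'
import numpy as np
from scipy.optimize import least_squares
from scipy.spatial.transform import Rotation as Ro
D=[([1.29,.35,1.63,0,1.155,0],[171.4,601.1,198.7],[180,0,164.1]),([1.29,.30,1.55,0,1.29,.94],[171.4,601,269.1],[180,0,109.9]),
([.34,.13,1.77,0,1.25,-.01],[492.,177,269],[180,0,110.2]),([.34,.32,1.94,0,.88,-.01],[490.8,176.6,99.3],[180,0,110.2]),([.34,.24,1.89,0,1.01,-.01],[489.4,177.2,158.1],[180,0,110.2]),
([.47,.34,1.72,0,1.08,.12],[532.7,272.8,169],[180,0,110.2]),([.47,.22,1.52,0,1.4,.89],[534.8,273.9,331.8],[180,0,66.1]),
([.29,-.30,2.26,-.79,.70,1.20],[498.9,-28.7,328.7],[135.1,.1,66.3]),([.22,-.04,2.38,-1.30,.45,1.75],[527.7,-41.6,210.6],[135.2,.1,66.2])]
def rot(q,s=1): 
    return Ro.from_euler('ZYZYZ',[q[0],q[1]+q[2],s*q[3],q[4],q[5]])
def wrist(q,p):
    a1,h,L2,L3,L6,e=p
    r=a1+L2*np.sin(q[1])+L3*np.sin(q[1]+q[2]+e); z=h+L2*np.cos(q[1])+L3*np.cos(q[1]+q[2]+e)
    return np.array([r*np.cos(q[0]),r*np.sin(q[0]),z])
def fk(q,p,s=1): return wrist(q,p)+p[4]*rot(q,s).as_matrix()[:,2]
if __name__=='__main__':
    for s in(1,-1):
        f=lambda p:np.concatenate([fk(q,p,s)-np.array(x) for q,x,_ in D])
        o=least_squares(f,[0,300,450,450,250,0]); print(s,o.x.round(2),np.sqrt(np.mean(o.fun**2)).round(1),o.fun.reshape(-1,3)[-2:].round())
        for q,x,e in D[-2:]: 
            A=rot(q,s).as_matrix();B=Ro.from_euler('xyz',np.radians(e)).as_matrix(); print((B.T@A).round(2).tolist())
E
python3 k.py
```

```text
Traceback (most recent call last):
  File "k.py", line 18, in <module>
    o=least_squares(f,[0,300,450,450,250,0]); print(s,o.x.round(2),np.sqrt(np.mean(o.fun**2)).round(1),o.fun.reshape(-1,3)[-2:].round())
  File "k.py", line 17, in <lambda>
    f=lambda p:np.concatenate([fk(q,p,s)-np.array(x) for q,x,_ in D])
                               ~~^^^^^^^
  File "k.py", line 14, in fk
    def fk(q,p,s=1): return wrist(q,p)+p[4]*rot(q,s).as_matrix()[:,2]
                                            ~~~^^^^^
  File "k.py", line 9, in rot
    return Ro.from_euler('ZYZYZ',[q[0],q[1]+q[2],s*q[3],q[4],q[5]])
           ~~~~~~~~~~~~~^^^^^^^^^^^^^^^^^^^^^^^^^^^^^^^^^^^^^^^^^^^
  File "scipy/spatial/transform/_rotation.pyx", line 1413, in scipy.spatial.transform._rotation.Rotation.from_euler
ValueError: Expected axis specification to be a non-empty string of upto 3 characters, got ZYZYZ
```

```bash
sed -i "s/return Ro.from_euler('ZYZYZ'.*/return Ro.from_euler('ZYZ',[q[0],q[1]+q[2],s*q[3]])*Ro.from_euler('YZ',[q[4],q[5]])/" k.py; python3 k.py
```

```text
1 [3.1400e+00 3.0042e+02 5.5981e+02 4.9609e+02 3.7361e+02 1.2000e-01] 1.9 [[ 1. -0. -1.]
 [-1. -1. -1.]]
[[0.0, 1.0, -0.0], [-1.0, 0.0, -0.0], [-0.0, 0.0, 1.0]]
[[-0.0, 1.0, -0.0], [-1.0, -0.0, -0.0], [-0.0, 0.0, 1.0]]
-1 [ 2.8429e+02  1.0925e+02  8.2300e+01  2.8872e+02 -1.2767e+02 -1.6000e-01] 51.1 [[ -29.  108. -116.]
 [ -81.   87.  -94.]]
[[0.62, 0.35, 0.7], [-0.04, 0.91, -0.42], [-0.78, 0.23, 0.58]]
[[0.53, -0.52, 0.67], [0.84, 0.4, -0.35], [-0.09, 0.76, 0.65]]
```

The model fits to 2 mm, so I'll search the final poses for joint margin.

```bash
cat > s.py <<'E'
from k import *
p=[3.14,300.42,559.81,496.09,373.61,.12]
def ik(tcp,b):
    w=tcp-p[4]*b; q1=np.arctan2(w[1],w[0]); x=np.hypot(*w[:2])-p[0]; z=w[2]-p[1]; L2,L3=p[2],p[3]
    c=(x*x+z*z-L2*L2-L3*L3)/(2*L2*L3)
    if abs(c)>1: return None
    t=np.arccos(c); q2=np.arctan2(x,z)-np.arctan2(L3*np.sin(t),L2+L3*np.cos(t)); q3=t-p[5]
    v=Ro.from_euler('ZY',[q1,q2+q3]).inv().apply(b); q5=np.arccos(v[2]); q4=np.arctan2(v[1],v[0])
    return np.array([q1,q2,q3,q4,q5])
if __name__=='__main__':
  c=np.array([714,-124,3.])
  for sl in(45,50):
   for B in range(-120,60,8):
    a,e=np.radians([B,sl]); b=np.array([np.cos(e)*np.cos(a),np.cos(e)*np.sin(a),-np.sin(e)]); t=c-290*b; q=ik(t,b)
    if q is not None: print(sl,B,'tcp',t.round(),'lens',(c-200*b).round(),'wrist',(t-p[4]*b).round(),'q',q.round(2))
E
python3 s.py
```

```text
45 -120 tcp [817.  54. 208.] lens [785.  -2. 144.] wrist [949. 282. 472.] q [ 0.29  1.1   0.53 -0.59  2.07]
45 -112 tcp [791.  66. 208.] lens [767.   7. 144.] wrist [890. 311. 472.] q [ 0.34  0.98  0.76 -0.6   1.92]
45 -104 tcp [764.  75. 208.] lens [748.  13. 144.] wrist [828. 331. 472.] q [ 0.38  0.87  0.97 -0.63  1.78]
45 -96 tcp [735.  80. 208.] lens [729.  17. 144.] wrist [763. 343. 472.] q [ 0.42  0.78  1.15 -0.66  1.66]
45 -88 tcp [707.  81. 208.] lens [709.  17. 144.] wrist [698. 345. 472.] q [ 0.46  0.68  1.32 -0.7   1.54]
45 -80 tcp [678.  78. 208.] lens [689.  15. 144.] wrist [633. 338. 472.] q [ 0.49  0.59  1.49 -0.75  1.42]
45 -72 tcp [651.  71. 208.] lens [670.  10. 144.] wrist [569. 322. 472.] q [ 0.52  0.5   1.64 -0.8   1.3 ]
45 -64 tcp [624.  60. 208.] lens [652.   3. 144.] wrist [508. 298. 472.] q [ 0.53  0.41  1.79 -0.87  1.18]
45 -56 tcp [599.  46. 208.] lens [635.  -7. 144.] wrist [452. 265. 472.] q [ 0.53  0.32  1.94 -0.94  1.07]
45 -48 tcp [577.  28. 208.] lens [619. -19. 144.] wrist [400. 225. 472.] q [ 0.51  0.23  2.07 -1.02  0.94]
45 -40 tcp [557.   8. 208.]
[... 3255 characters left out ...]
.94  0.54]
50 16 tcp [ 535. -175.  225.] lens [ 590. -159.  156.] wrist [ 304. -242.  511.] q [-0.67  0.06  2.17  0.94  0.7 ]
50 24 tcp [ 544. -200.  225.] lens [ 597. -176.  156.] wrist [ 324. -297.  511.] q [-0.74  0.14  2.07  0.91  0.84]
50 32 tcp [ 556. -223.  225.] lens [ 605. -192.  156.] wrist [ 352. -350.  511.] q [-0.78  0.23  1.96  0.86  0.97]
50 40 tcp [ 571. -244.  225.] lens [ 616. -207.  156.] wrist [ 387. -398.  511.] q [-0.8   0.32  1.84  0.81  1.09]
50 48 tcp [ 589. -263.  225.] lens [ 628. -220.  156.] wrist [ 429. -441.  511.] q [-0.8   0.4   1.71  0.76  1.21]
50 56 tcp [ 610. -279.  225.] lens [ 642. -231.  156.] wrist [ 475. -478.  511.] q [-0.79  0.49  1.57  0.71  1.32]
```

```bash
python3 -c "
from s import *
from h import delta
def bb(B,sl=45): a,e=np.radians([B,sl]); return np.array([np.cos(e)*np.cos(a),np.cos(e)*np.sin(a),-np.sin(e)])
for f in(.25,.5,.75,1): print('trans first',ik(np.array([527.7+f*49.6,-41.6+f*69.6,209]),bb(-24)).round(2),'rot first',ik(np.array([527.7,-41.6,209]),bb(-24-24*f)).round(2))
delta([577,28,208])
from h import r; print(r.sense()['qpos'])
"
```

```text
trans first [ 0.27 -0.01  2.35 -1.3   0.49] rot first [ 0.29 -0.    2.35 -1.26  0.57]
trans first [ 0.31  0.02  2.32 -1.29  0.51] rot first [ 0.35  0.04  2.31 -1.2   0.68]
trans first [ 0.35  0.05  2.29 -1.27  0.54] rot first [ 0.39  0.08  2.26 -1.14  0.78]
trans first [ 0.38  0.08  2.26 -1.25  0.56] rot first [ 0.42  0.12  2.22 -1.08  0.87]
pos [527.5 -41.3 211.1] rot [135.1   0.   66.2] F [-1.05  0.56 -5.19] tau [ 0.353  0.778 -0.006] op 0.441 t 17.15 q [ 0.22 -0.04  2.38 -1.3   0.45  1.75]
delta tool cm [8.34 1.01 1.44]
[ 0.22110274 -0.04115907  2.3768635  -1.29512644  0.45107375  1.74904148]
```

q4 is at -1.295, still within range. I'll rotate away from the limit first.

>>> move_arm([
  {"tx": 0, "ty": 0, "tz": -0.5, "rx": 0, "ry": -2, "rz": 2, "gripper": -1},
  {"tx": 0, "ty": 0, "tz": 0, "rx": 0, "ry": -3.5, "rz": 3.5, "gripper": -1},
  {"tx": 0, "ty": 0, "tz": 0, "rx": 0, "ry": -3.5, "rz": 3.5, "gripper": -1},
  {"tx": 0, "ty": 0, "tz": 0, "rx": 0, "ry": -3.5, "rz": 3.5, "gripper": -1},
  {"tx": 0, "ty": 0, "tz": 0, "rx": 0, "ry": -3, "rz": 3, "gripper": -1},
  {"tx": 0, "ty": 0, "tz": 0, "rx": 0, "ry": -1.5, "rz": 1.5, "gripper": -1},
  {"tx": 0, "ty": 0, "tz": 0, "rx": 0, "ry": 0, "rz": 0, "gripper": -1},
  {"tx": 0, "ty": 0, "tz": 0, "rx": 0, "ry": 0, "rz": 0, "gripper": -1},
])

```text
clock: 17.95
eef_pos: [524.1, -39.7, 214.1]
tcp_rot: [2.359, 0.002, 0.737]
contact_force: [-0.1, 0.3, -3.6]
opening: 0.443
```

```bash
cat >> h.py <<'E'
def aim(c=np.array([714,-124,3.]),dist=200):
    s=r.sense();T=Ro.from_euler('xyz',s['tcp_rot']).as_matrix();b=T[:,2];l=s['eef_pos']+90*b;v=c-l
    print('b',b.round(3),'slant',np.degrees(np.arcsin(-b[2])).round(1),'az',np.degrees(np.arctan2(b[1],b[0])).round(1),'lens',l.round(),'dist',np.linalg.norm(v).round(1),'aimerr',np.degrees(np.arccos(v@b/np.linalg.norm(v))).round(1),'q',s['qpos'].round(3))
    return delta(c-(dist+90)*b)
E
python3 -c "
from h import *
aim()"
```

```text
b [ 0.473 -0.523 -0.709] slant 45.2 az -47.9 lens [567. -87. 150.] dist 211.6 aimerr 23.9 q [ 0.42   0.102  2.217 -1.064  0.874  1.997]
pos [524.1 -39.7 214.1] rot [1.352e+02 1.000e-01 4.220e+01] F [-0.05  0.27 -3.61] tau [ 0.666  0.586 -0.005] op 0.443 t 17.95 q [ 0.42  0.1   2.22 -1.06  0.87  2.  ]
delta tool cm [ 8.44 -1.4  -0.65]
```

>>> move_arm([
  {"tx": 0.7, "ty": -0.1, "tz": 0, "rx": 0, "ry": 0, "rz": 0, "gripper": -1},
  {"tx": 1.4, "ty": -0.25, "tz": -0.15, "rx": 0, "ry": 0, "rz": 0, "gripper": -1},
  {"tx": 1.4, "ty": -0.25, "tz": -0.15, "rx": 0, "ry": 0, "rz": 0, "gripper": -1},
  {"tx": 1.4, "ty": -0.25, "tz": -0.15, "rx": 0, "ry": 0, "rz": 0, "gripper": -1},
  {"tx": 1.4, "ty": -0.25, "tz": -0.1, "rx": 0, "ry": 0, "rz": 0, "gripper": -1},
  {"tx": 1.4, "ty": -0.2, "tz": -0.1, "rx": 0, "ry": 0, "rz": 0, "gripper": -1},
  {"tx": 0.7, "ty": -0.1, "tz": 0, "rx": 0, "ry": 0, "rz": 0, "gripper": -1},
  {"tx": 0, "ty": 0, "tz": 0, "rx": 0, "ry": 0, "rz": 0, "gripper": -1},
  {"tx": 0, "ty": 0, "tz": 0, "rx": 0, "ry": 0, "rz": 0, "gripper": -1},
  {"tx": 0, "ty": 0, "tz": 0, "rx": 0, "ry": 0, "rz": 0, "gripper": -1},
])

```text
clock: 18.95
eef_pos: [576.1, 26.6, 208.7]
tcp_rot: [2.359, 0.002, 0.735]
contact_force: [-0.3, -0.1, -3.4]
opening: 0.442
```

```bash
python3 -c "
from h import *
aim(); torchfit('scene'); p=torchfit('top'); cv2.imwrite('pics/t9.png',cv2.resize(p[50:300,140:570,::-1],None,fx=1.85,fy=1.85)); tails()
d=r.grab_frame('top')[1]; C=cloud('top',d); k=(d>0)&(C[...,0]>560)&(C[...,0]<900)&(C[...,1]<-215)&(C[...,1]>-320)&(C[...,2]>250); print('lid top',C[k].mean(0).round())"
```

```text
b [ 0.471 -0.524 -0.709] slant 45.2 az -48.0 lens [619. -21. 145.] dist 199.8 aimerr 0.5 q [ 0.507  0.227  2.073 -1.018  0.94   2.018]
pos [576.1  26.6 208.7] rot [1.352e+02 1.000e-01 4.210e+01] F [-0.25 -0.1  -3.41] tau [ 0.704  0.631 -0.017] op 0.442 t 18.95 q [ 0.51  0.23  2.07 -1.02  0.94  2.02]
delta tool cm [ 0.18 -0.03 -0.02]
scene b [ 0.471 -0.524 -0.709] pred lens [618.6 -20.6 144.9] yellow 472
 mean tool [ 1.8 15.9 -0.3] axis tool [-0.052  0.04   0.998] z range [-55.  46.]
 head z pct [48. 68. 84. 88.] x [-24.  27.] y [ 5. 31.] 298
top b [ 0.472 -0.524 -0.709] pred lens [618.6 -20.6 145. ] yellow 321
 mean tool [-6.1 13.9  3.8] axis tool [0.095 0.048 0.994] z range [-55.  49.]
 head z pct [48. 65. 83. 89.] x [-26.  25.] y [-10.  28.] 253
scene 111 [493.4 173.4 189.3] [490.5 174.4] 20.8
lid top [ 717. -249.  264.]
```

View pics/t9.png

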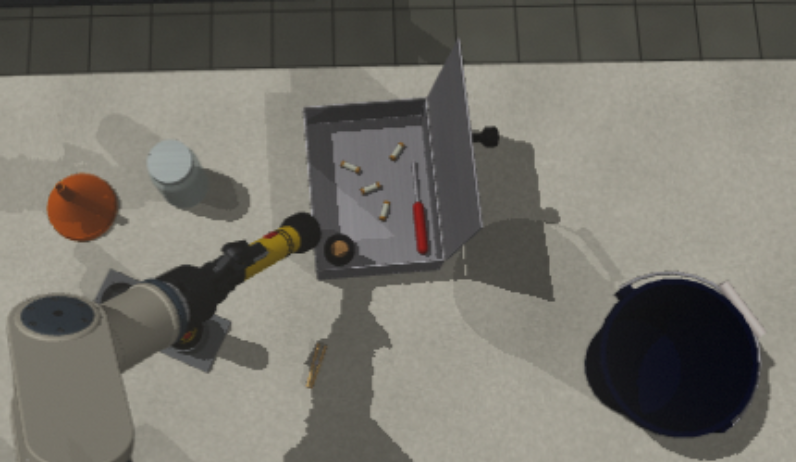

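The top view shows the torch head at (303,230), aimed at the middle of the caddy. Lid, bucket, jar, funnel and peg are where they were. Handing in.

```bash
python3 -c "
from rig import r
print(r.sign_off())"
```

```text
the job is handed in; nothing more can be done
None
```

I handed in with the arm holding the heavy torch over the caddy, at about 19 s of the 46 s allowed.

- **Weighing:** I lifted both torches. The -y one read about 1.4 N, so it is the light one, and I put it back. It is upright in its own cup, tail still at z≈189 mm. The +y one read about 3.9 N, so it has the batteries.
- **Final pose:** The heavy torch is slanted 45° with its lens at about (619, -21, 145) mm. That is about 200 mm from the middle of the caddy floor, with an aim error of about 0.5° by the arm's readings. The lowest edge of the head is about 50 mm above the rim. The grip is set to 100 N.
- **Bystanders:** The lid top measured the same before and after. In the last picture the bucket, jar, funnel and peg look unmoved.

Some checks disagreed:
- **Fingertip position:** The reported TCP lies about 34 mm beyond where the cameras see the shut fingertips. I worked from the camera value, and the lens position agreed with it.
- **Caddy centre:** The caddy centre estimates differ by up to about 10 mm between methods. I used the rim fit of (714, -124).
- **Torch axis:** Fitted from the pictures, it was 3–6° off the tool axis, differently in each camera. I put that down to seeing only one side of the tube, so the true aim could be a little worse than 0.5°.
- **Joint 4:** My first final pose put it at -1.295, right at its -1.3 limit. I turned the approach direction and it ended at about -1.02.

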